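# Move the trim tools over to the swing rail

## Task

Push the folded-out swing rail near its free end until it is against its stop, in line with the fixed rail. Then carry both hanging trim tools across the gap, lifting each over the two end stops, so that both hang level and free on the swing rail; leave the rail in line and do not shift anything else on the bench.

Things in the scene. Friction and masses are not known exactly. Their poses are not given: they have to be found in the camera images.
- stand: Fixed bench stand with two rails end to end, 25 mm gap between them. Origin on the bench below the middle of the gap; x across the rails (away from the robot), y along them, z up. Rails: aluminium flat bars 10 mm wide, 16 high, 200 long, top 270 mm above the bench. Feet 100 x 80 x 10 mm under the two posts.
- fixed_end (a point): Free end of the fixed rail, centre of its top face, stand x 0, y 12.5, z 270 mm; the rail runs from here 200 mm along +y (stand's axes) to its only support, a 24 mm square post, top at 282 mm. Both rails' free ends carry an end stop: a plate 12 mm wide, in the last 6 mm of the rail, rising 12 mm above the rail top.
- pivot (a point): Vertical pivot axis of the swing rail at rail-top height: stand x 0, y -212.5, z 270 mm. Hub of radius 13 mm rising 12 mm above the rail top, on a 24 mm square post that ends below the rail.
- swing (a joint): Angle of the swing rail about its pivot, rad: 0 = in line with the fixed rail, against a hard stop; positive = free end swung towards the robot (limit 1.0). Stiff hinge: stays where left; about 1 to 3 N at the free end moves it.
- swing_end (a point): Free end of the swing rail, centre of its top face, 200 mm from the pivot; it has an end stop like the fixed rail's. Axes turn with the rail: y from the pivot to the free end, z up, x across.
- fork_grip (a point): Hanger with fork-tipped trim tool (34 mm wide, down to 236 mm below). Point: centre of the black grip tab on top, 14 mm across the rail, 24 along it, 47 tall. Below it a closed loop round the rail (25 across, 24 along, opening 17 wide x 60 high): its roof's underside, 31 mm below the point, rests on the rail top; it can rise 44 mm and leave only past the rail's free end. Axes as the stand's. 80-160 g.
- blade_grip (a point): Hanger with wide-bladed trim tool (36 mm wide, down to 226 mm below). Point: centre of the black grip tab on top, 14 mm across the rail, 24 along it, 47 tall. Below it a closed loop round the rail (25 across, 24 along, opening 17 wide x 60 high): its roof's underside, 31 mm below the point, rests on the rail top; it can rise 44 mm and leave only past the rail's free end. Axes as the stand's. 80-160 g.
- chock: Bystander, loose, leave alone: green wheel chock, a stepped block 110 x 60 x 45 mm high; origin at its underside.
- jar: Bystander, loose, leave alone: clear glass jar with hinged lid, diameter 68, height 109 mm; origin at its underside.
- bottle: Bystander, loose, leave alone: white bottle, diameter 58, height 170 mm; origin at its underside.
- tin: Bystander, loose, leave alone: flat metal tin, diameter 70, height 42 mm; origin at its underside.
- gauge: Bystander, loose, leave alone: round pressure gauge with rubber rim, diameter 54, height 24 mm, brass stem 70 mm from the centre along its +x; origin at its underside.
- spare: Bystander, loose, leave alone: loose orange trim tool lying flat, 155 x 26 x 10 mm, long along its x from -50 to +105 mm; origin at its underside.
- vacuum: Bystander, loose, leave alone: silver handheld vacuum lying along its x from -45 to +290 mm, 90 mm wide, 145 mm high; origin at its underside.

How it is judged:
On the way, in this order (a step that is already met when the one before it is completed fails the run):
1. the swing rail is in line with the fixed rail (within 0.05 rad) (value of joint swing below 0.05 rad), for 0.2 s.
2. one of the two hangers hangs on the swing rail, the rail in line (value of joint swing below 0.06 rad and ((x of fork_grip in the frame of swing_end between -0.007 and 0.007 m and y of fork_grip in the frame of swing_end between -0.185 and -0.012 m and z of fork_grip in the frame of swing_end between 0.025 and 0.036 m and angle between fork_grip's own z axis and vertical below 0.15 rad and linear speed of fork below 0.05 m/s) or (x of blade_grip in the frame of swing_end between -0.007 and 0.007 m and y of blade_grip in the frame of swing_end between -0.185 and -0.012 m and z of blade_grip in the frame of swing_end between 0.025 and 0.036 m and angle between blade_grip's own z axis and vertical below 0.15 rad and linear speed of blade below 0.05 m/s))), for 0.2 s.
At the end, for the whole second after the job is handed in: The swing rail is in line (within 0.06 rad) and both hangers hang on it between end stop and pivot, loop resting on the rail top (height within 6 mm), centred across it within 7 mm, upright within 0.15 rad, at rest and released (value of joint swing below 0.06 rad and x of fork_grip in the frame of swing_end between -0.007 and 0.007 m and y of fork_grip in the frame of swing_end between -0.185 and -0.012 m and z of fork_grip in the frame of swing_end between 0.025 and 0.036 m and angle between each of fork_grip, blade_grip's own z axis and vertical below 0.15 rad and linear speed of each of fork, blade below 0.02 m/s and x of blade_grip in the frame of swing_end between -0.007 and 0.007 m and y of blade_grip in the frame of swing_end between -0.185 and -0.012 m and z of blade_grip in the frame of swing_end between 0.025 and 0.036 m); the robot touches nothing.
It fails at once if a hanger falls off the rails (height (world z) of any of fork_grip, blade_grip below 0.22 m).
It fails at once if a bystander is shifted by more than 25 mm or tipped (distance of any of chock, jar, bottle, tin, gauge, spare, vacuum from where it was at the start of the episode above 0.025 m or angle between any of chock, jar, bottle, tin, gauge, spare, vacuum's own z axis and vertical above 0.3 rad).
It also fails if it takes over 64 s, if anything falls off the work surface, if the arm or the gripper's body presses on something with over 40 N, if the wrist force passes 120 N, or if a joint passes its speed limit or range.

## Robot

A 6-joint arm with a two-finger parallel gripper is mounted at the origin on the work surface. World frame = base frame: x ahead of the robot, y to its left, z up, the work surface at z = 0. Lengths are in m, angles in rad, forces in N, time in s.
With the tool pointing down it reaches from about 0.3 to 0.875 m from the base axis. Payload 6.4 kg.
Tool frame: the origin (TCP) lies on the centre line of the jaws, within the pads' length; the fingertips stand 11 mm ahead of it and the grasp point (between the pads) lies 8 mm behind it; x points along the fingers, y is the direction in which the jaws open and shut, and the axes are right-handed (so a half turn about x gives the same grasp; the last joint's range is limited). The gripper opens to 85 mm and grips with 20 to 120 N. Pads are 22 mm wide; open, the fingers measure 114 mm over their backs; the gripper's body (76 mm by 85 mm) begins 54 mm behind the grasp point. The pads swing forward as they close: fully open they stand 13 mm farther back than shut.
Start: joints at [0.935, 0.181, 1.607, -0, 1.354, -0.206], TCP at [0.24, 0.523, 0.242] pointing down, gripper open.
Joint ranges: [-2.99, 2.99], [-0.89, 2.07], [0.3, 2.58], [-1.14, 4.28], [0, 2.63], [-3.12, 3.12]. Speed limits (rad/s): [2.57, 2.57, 3.01, 3.14, 3.14, 3.14].

## Interface

Orientations are given as a unit quaternion [w, x, y, z].
In Python, from bench import ctrl, camera, hand_in gives the robot as it stands. The module is installed in compiled form; this text tells all that it offers.
- The arm moves only by the tool drive_tool, never from a script. Its argument "increments" is a list of rows, each a list of 7 numbers: the shift along the tool's x, y, z in m, then the turn, a rotation vector about the tool's x, y, z in degrees, then the gripper's target within -1 to 1 (fully open at 1, half-way at 0, shut at -1). In form: [[dx, dy, dz, rx, ry, rz, claw], ...]. A call has 1 to 10 rows; each row shifts and turns the commanded pose from where the row before left it, along the tool's axes as they then stand; what a row does not reach is not made up. A row lasts 1/8 s, in which the tool goes at most 62.5 mm and 10.7 degrees, less where a joint would pass 70% of its speed; a pose out of reach is approached as far as the arm can. A call is refused whole if a number of a shift passes 0.0625 or a number of a turn 10.7, either way. A call with a gripper value outside its range is refused whole. The fingers move at their own pace and stop on an object; the grip force is fixed at half the most. Time passes only in rows, so rows that do not move let the fingers close. It gives the time, the measured TCP pose, the force and the opening at its end, in the units of the state.
- ctrl.get_obs(): the state, without advancing time (a new reading comes with each control period).
- camera(name): name is "scene" or "top"; returns a dict with "img" (480x640x3 uint8, red, green, blue), "depth" (480x640 float32, m along the optical axis (not along the pixel's ray), 0 where there is no reading), "fx", "fy", "cx", "cy" (pixels), "world_from_camera" (4x4, takes a point from camera to world coordinates). Camera axes: x right, y down, z forward; pixel columns grow to the right and rows downward; lengths in m; the calibration is good to about 2 mm. A picture is of the moment at which its call begins.
- hand_in(): hands the job in, once; it reports no verdict.
The state is a dict: "time_s": time; "q": joint angles; "dq": joint speeds; "joint_efforts": joint torques, N m; "eef_pos": TCP position; "eef_rot": TCP orientation; "wrist_force": force on the tool from outside, world axes, zero at the start; "torque": the same for the moment, N m; "opening": opening from 0.0 (shut) to 1.0 (fully open).
Only numpy, scipy, OpenCV 4.12 (cv2) and the standard library are available. Lean on these libraries where they do the work, as an engineer would, in place of code of your own. Each camera call takes 0.05 s, during which the arm holds its last target.

## Working session

There is one attempt and no reset: what is moved stays moved. The work goes in short steps, Python scripts to look and compute and a tool call to move; the robot and the scene stay as the last step left them, time stands still between calls to the robot, and variables do not carry over. Pictures are saved under pics/ and viewed, and the job is handed in when it is done.

Besides the shell and the picture viewer there is one more tool, called after "Request:" as name(argument=value, ...), one argument or row to a line, values as JSON. drive_tool: Moves the arm, as the interface text tells. Its arguments: {"type":"object","properties":{"increments":{"type":"array","items":{"type":"array","items":{"type":"number"}}}},"required":["increments"]}

```bash
mkdir -p pics; cat > h.py <<'E'
import numpy as np, cv2
from bench import ctrl, camera, hand_in
def snap(n,f):
    c=camera(n); cv2.imwrite('pics/'+f+'.png',c['img'][:,:,::-1]); np.savez('pics/'+f,**c); return c
def cloud(c):
    v,u=np.mgrid[0:480,0:640]; d=c['depth']
    p=np.stack([(u-c['cx'])/c['fx']*d,(v-c['cy'])/c['fy']*d,d],-1)
    T=np.array(c['world_from_camera']); return p@T[:3,:3].T+T[:3,3]
def st():
    o=ctrl.get_obs(); print({k:np.round(o[k],4) for k in ('time_s','q','eef_pos','eef_rot','wrist_force','opening')})
E
python3 - <<'E'
from h import *
for n in('scene','top'):
    c=snap(n,n+'0'); print(n,c['fx'],c['cx'],c['cy'],np.round(c['world_from_camera'],3))
st()
E
```

```text
scene 476.66714011301013 321.79947032357774 241.97870789499143 [[ 0.871  0.423 -0.251  0.831]
 [ 0.492 -0.735  0.467 -0.537]
 [ 0.013 -0.53  -0.848  1.09 ]
 [ 0.     0.     0.     1.   ]]
top 593.5305793829206 322.76242013766085 241.7904860775358 [[ 0.007 -0.997  0.075  0.477]
 [-1.    -0.007 -0.007 -0.034]
 [ 0.008 -0.075 -0.997  1.477]
 [ 0.     0.     0.     1.   ]]
{'time_s': np.float64(0.1), 'q': array([ 0.9347,  0.1815,  1.6079,  0.    ,  1.3538, -0.2063]), 'eef_pos': array([0.2393, 0.5223, 0.2415]), 'eef_rot': array([ 0.6906,  0.1503,  0.6911, -0.1513]), 'wrist_force': array([-0.2199, -0.4043,  0.6251]), 'opening': np.float64(1.001)}
```

View pics/scene0.png

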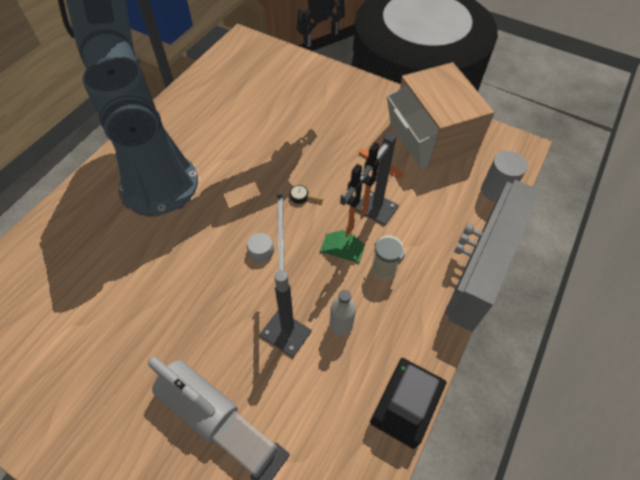

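View pics/top0.png

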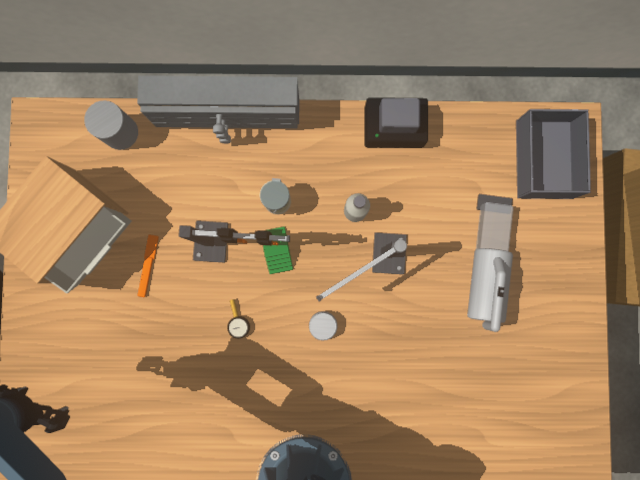

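The top view shows the fixed rail post at (186,232), hangers near (225,236) and (265,238), pivot hub at (401,244) and the swing rail's free end at (320,298). Next I measure these.

```bash
python3 - <<'E'
from h import *
c=dict(np.load('pics/top0.npz'));P=cloud(c)
im=c['img']; cv2.imwrite('pics/crop.png',cv2.resize(im[200:320,160:430,::-1],None,fx=2.9,fy=2.9,interpolation=cv2.INTER_CUBIC))
z=P[...,2]; m=(z>.255)&(z<.34); m[:, :150]=0; m[:,460:]=0; m[:190]=0; m[330:]=0
n,l,s,ce=cv2.connectedComponentsWithStats(m.astype('uint8'))
for i in range(1,n):
    if s[i,4]>5:
        q=P[l==i]; print(s[i],q.min(0).round(3),q.max(0).round(3))
# swing rail line
q=P[:,310:][m[:,310:]]; r=q[(q[:,2]>.265)&(q[:,2]<.275)]
print(cv2.fitLine(r[:,:2].astype('float32'),cv2.DIST_HUBER,0,.01,.01).ravel(), len(r))
for u in range(176,296,3):
    k=np.where(m[:,u])[0]
    if len(k): print(u,k.min(),k.max(),P[k,u][:,2].max().round(3),P[k,u][:,1].mean().round(3),P[k,u][:,0].min().round(3),P[k,u][:,0].max().round(3))
E
```

```text
[178 225 112  19 911] [0.565 0.026 0.256] [0.599 0.251 0.329]
[316 239  91  62 604] [ 0.45  -0.211  0.255] [ 0.574 -0.029  0.288]
[ 0.5480969  -0.8364148   0.50606614 -0.11266969] 424
179 225 236 0.288 0.248 0.577 0.598
182 225 237 0.285 0.242 0.576 0.598
185 225 237 0.289 0.236 0.575 0.598
188 225 237 0.288 0.23 0.575 0.599
191 226 237 0.278 0.226 0.576 0.597
194 230 234 0.273 0.22 0.581 0.59
197 230 234 0.273 0.214 0.582 0.59
200 230 235 0.273 0.209 0.581 0.59
203 230 235 0.277 0.202 0.58 0.59
206 231 235 0.272 0.196 0.58 0.588
209 231 235 0.271 0.19 0.58 0.588
212 231 235 0.275 0.183 0.58 0.588
215 231 236 0.273 0.178 0.579 0.588
218 228 236 0.327 0.164 0.576 0.589
221 228 240 0.328 0.159 0.571 0.589
224 228 240 0.327 0.154 0.57 0.594
227 228 240 0.326 0.148 0.57 0.594
230 228 240 0.306 0.144 0.569 0.594
233 229 239 0.271 0.142 0.573 0.593
236 234 237 0.272 0.135 0.577 0.582
239 233 237 0.273 0.129 0.576 0.584
242 233 237 0.272 0.123 0.576 0.585
245 233 237 0.273 0.117 0.576 0.585
248 233 238 0.271 0.111 0.575 0.585
251 234 238 0.277 0.104 0.575 0.582
254 234 238 0.325 0.095 0.572 0.582
257 230 242 0.328 0.088 0.566 0.59
260 230 242 0.329 0.082 0.566 0.59
263 230 242 0.327 0.076 0.566 0.59
266 231 243 0.328 0.071 0.565 0.584
269 231 243 0.277 0.068 0.565 0.588
272 235 239 0.274 0.062 0.573 0.581
275 235 240 0.273 0.055 0.571 0.581
278 235 240 0.269 0.049 0.571 0.581
281 236 240 0.276 0.043 0.571 0.579
284 236 240 0.272 0.037 0.571 0.579
287 235 241 0.287 0.03 0.569 0.58
```

View pics/crop.png

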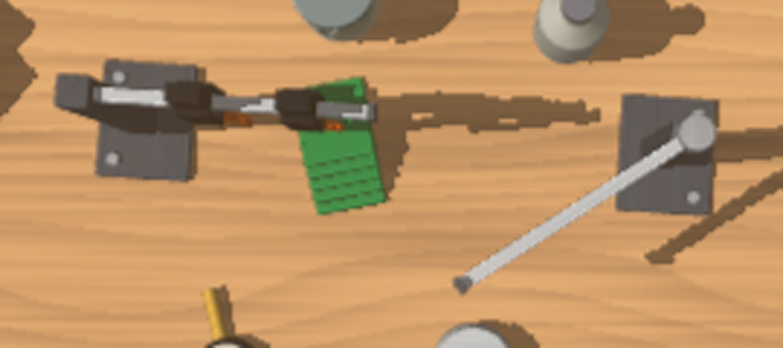

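```bash
python3 - <<'E'
from h import *
c=dict(np.load('pics/top0.npz'));P=cloud(c); z=P[...,2]
m=(z>.262)&(z<.278); m[:, :192]=0; m[:,286:]=0; m[:225]=0; m[245:]=0
m2=m.copy(); m2[:,214:237]=0; m2[:,249:272]=0
a=P[m2]; f=cv2.fitLine(a[:,:2].astype('float32'),cv2.DIST_HUBER,0,.01,.001).ravel(); print('fixed',f)
# ray cast pixel rows at z=.27
R=np.array(c['world_from_camera'])
def ray(u,v,h):
    d=R[:3,:3]@np.array([(u-c['cx'])/c['fx'],(v-c['cy'])/c['fy'],1]); return R[:3,3]+d*(h-R[2,3])/d[2]
# hub
mh=(z>.276)&(z<.295); mh[:,:385]=0; mh[:,420:]=0; mh[:225]=0; mh[260:]=0
v,u=np.nonzero(mh); (ce,r)=cv2.minEnclosingCircle(np.stack([u,v],1).astype('float32')); print('hub',ce,r,ray(*ce,.282),P[mh].mean(0))
# stops
for n,s in(('fs',np.s_[225:246,284:296]),('ss',np.s_[285:310,308:330]),('post',np.s_[220:242,175:193])):
    k=np.zeros_like(mh);k[s]=1;k&=(z>.277)&(z<.3)
    print(n,P[k].min(0),P[k].max(0),P[k].mean(0))
for n,s in(('A',np.s_[222:244,210:240]),('B',np.s_[222:246,248:275])):
    k=np.zeros_like(mh);k[s]=1;k&=(z>.318)&(z<.335)
    print(n,P[k].min(0),P[k].max(0),P[k].mean(0),k.sum())
m=(z>.262)&(z<.276); m[:,:324]=0; m[:,388:]=0;m[:240]=0;m[300:]=0
f=cv2.fitLine(P[m][:,:2].astype('float32'),cv2.DIST_HUBER,0,.01,.001).ravel(); print('swing',f)
# obstacles heights
for n,s in(('jar',np.s_[175:215,255:295]),('bottle',np.s_[190:222,340:372]),('tin',np.s_[308:342,306:342]),('chock',np.s_[244:275,262:295]),('vac',np.s_[195:335,465:520])):
    k=np.zeros_like(mh);k[s]=1;k&=(z>.02)&(z<.25); print(n,P[k].min(0).round(3),P[k].max(0).round(3))
c=snap('scene','scene1') if 0 else dict(np.load('pics/scene0.npz'))
cv2.imwrite('pics/crop2.png',cv2.resize(c['img'][120:360,220:420,::-1],None,fx=2.5,fy=2.5,interpolation=cv2.INTER_CUBIC))
E
```

```text
fixed [0.0599971  0.99819857 0.5812054  0.13843803]
hub (399.9166564941406, 245.0) 6.351503372192383 [ 0.56135213 -0.19796629  0.282     ] [ 0.56114259 -0.19767047  0.28274911]
fs [0.56956263 0.02630958 0.27918067] [0.58011059 0.03241281 0.2869796 ] [0.57484371 0.02951883 0.28309289]
ss [ 0.44961252 -0.03724573  0.27881134] [ 0.45965887 -0.02918373  0.28639381] [ 0.4539933  -0.03310704  0.28178311]
post [0.574819   0.22527302 0.27767629] [0.59911569 0.25077514 0.28937957] [0.5872892  0.23725536 0.28236297]
A [0.57522038 0.14186349 0.31800514] [0.58932603 0.16653783 0.32857765] [0.58200572 0.15411902 0.32460065] 93
B [0.57025541 0.0687424  0.31928841] [0.58424497 0.09251388 0.32872271] [0.57740333 0.07970727 0.32450013] 90
swing [ 0.5480914  -0.8364184   0.5035126  -0.10885843]
jar [0.651 0.038 0.02 ] [0.729 0.106 0.119]
bottle [ 0.638 -0.151  0.02 ] [ 0.695 -0.094  0.178]
tin [ 0.35  -0.077  0.021] [ 0.418 -0.012  0.051]
chock [0.523 0.036 0.02 ] [0.579 0.101 0.234]
vac [ 0.379 -0.502  0.02 ] [ 0.684 -0.39   0.153]
```

View pics/crop2.png

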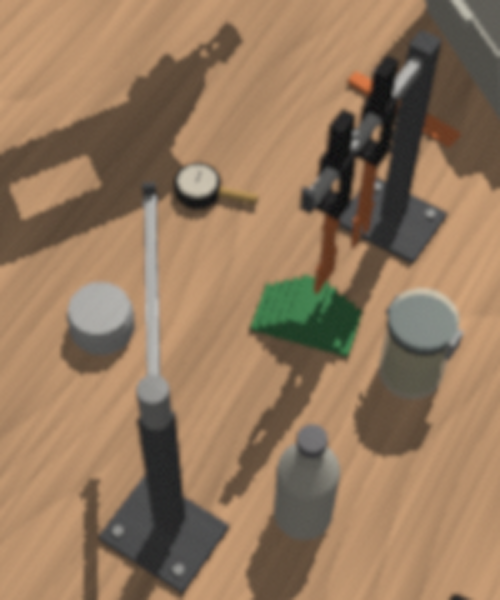

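```bash
cat >> h.py <<'E'
from scipy.spatial.transform import Rotation as Ro
u=np.array([.0598,.9982,0]); n=np.array([.9982,-.0598,0]); piv=np.array([.5613,-.198,.27])
def S(x,y,z): # stand coords
    return piv+.2125*u+x*n+y*u+np.array([0,0,z-.27])
def delta(t):
    o=ctrl.get_obs(); q=o['eef_rot']; R=Ro.from_quat([q[1],q[2],q[3],q[0]])
    X=np.array([0,0,-1.]); Y=n if R.as_matrix()[:,1]@n>0 else -n
    G=np.stack([X,Y,np.cross(X,Y)],1)
    rv=(R.inv()*Ro.from_matrix(G)).as_rotvec(degrees=True)
    print('R',R.as_matrix().round(3).tolist(),'turn deg',rv.round(2),'d tool now',(R.inv().apply(np.array(t)-o['eef_pos'])).round(4),'d in goal axes',(G.T@(np.array(t)-o['eef_pos'])).round(4))
E
python3 - <<'E'
from h import *
t=S(0,-.0425,.25)
delta([.435,-.078,.40]); print(S(-.0195,-.0425,.25))
E
```

```text
R [[-0.001, 0.417, 0.909], [-0.001, 0.909, -0.417], [-1.0, -0.002, -0.0]] turn deg [6.88e+01 4.00e-02 9.00e-02] d tool now [-0.158  -0.4644  0.428 ] d in goal axes [-0.1585  0.2313  0.5875]
[ 0.5520011 -0.0271399  0.25     ]
```

Request:
drive_tool(
  increments=[
    [-0.03,0,0,9.83,0,0,-1],
    [-0.03,0,0,9.83,0,0,-1],
    [-0.03,0,0,9.83,0,0,-1],
    [-0.03,0,0,9.83,0,0,-1],
    [-0.03,0,0,9.83,0,0,-1],
    [-0.01,0,0,9.83,0,0,-1],
    [0,0,0,9.83,0,0,-1],
    [0,0,0,0,0,0,-1],
  ],
)

```text
time_s: 1.1
eef_pos: [0.2395, 0.5226, 0.4019]
eef_rot: [-0.485, -0.514, -0.485, 0.515]
wrist_force: [0.0, 1.0, -0.1]
opening: 0.002
```

```bash
python3 - <<'E'
from h import *
st(); delta([.435,-.078,.40])
E
```

```text
{'time_s': np.float64(1.1), 'q': array([ 0.9347,  0.098 ,  1.3844, -0.    ,  1.66  ,  0.9931]), 'eef_pos': array([0.2395, 0.5226, 0.4019]), 'eef_rot': array([-0.4853, -0.5141, -0.4851,  0.5147]), 'wrist_force': array([ 0.0129,  1.0036, -0.1143]), 'opening': np.float64(0.0016)}
R [[-0.0, 0.998, -0.058], [-0.001, -0.058, -0.998], [-1.0, -0.0, 0.001]] turn deg [0.08 0.04 0.02] d tool now [0.0022 0.2302 0.5882] d in goal axes [0.0019 0.2311 0.5878]
```

Request:
drive_tool(
  increments=[
    [0,0.02,0.05,0,0,0,-1],
    [0,0.02,0.05,0,0,0,-1],
    [0,0.02,0.05,0,0,0,-1],
    [0,0.02,0.05,0,0,0,-1],
    [0,0.02,0.05,0,0,0,-1],
    [0,0.02,0.05,0,0,0,-1],
    [0,0.02,0.05,0,0,0,-1],
    [0,0.02,0.05,0,0,0,-1],
    [0,0.02,0.05,0,0,0,-1],
    [0,0.02,0.05,0,0,0,-1],
  ],
)

```text
time_s: 2.35
eef_pos: [0.4093, 0.0099, 0.4021]
eef_rot: [0.486, 0.514, 0.486, -0.514]
wrist_force: [0.7, 0.6, 0.5]
opening: 0.003
```

Request:
drive_tool(
  increments=[
    [0,0.015,0.044,0,0,0,-1],
    [0,0.015,0.044,0,0,0,-1],
    [0.05,0,0,0,0,0,-1],
    [0.05,0,0,0,0,0,-1],
    [0.05,0,0,0,0,0,-1],
    [0,0,0,0,0,0,-1],
    [0,0,0,0,0,0,-1],
  ],
)

```text
time_s: 3.22
eef_pos: [0.4348, -0.0784, 0.2541]
eef_rot: [0.486, 0.515, 0.485, -0.514]
wrist_force: [0.3, 0.0, 1.5]
opening: 0.003
```

```bash
python3 - <<'E'
from h import *
st(); delta(S(-.0195,-.0425,.25)); snap('top','t1')
E
```

```text
{'time_s': np.float64(3.225), 'q': array([-0.4482, -0.1429,  1.9119, -0.    ,  1.3706, -0.39  ]), 'eef_pos': array([ 0.4348, -0.0784,  0.2541]), 'eef_rot': array([ 0.4859,  0.5146,  0.4846, -0.5141]), 'wrist_force': array([0.2977, 0.0046, 1.5171]), 'opening': np.float64(0.0029)}
R [[0.002, 0.998, -0.058], [-0.001, -0.058, -0.998], [-1.0, 0.002, 0.001]] turn deg [ 0.09  0.04 -0.1 ] d tool now [ 0.0042  0.114  -0.058 ] d in goal axes [ 0.0041  0.114  -0.0581]
```

View pics/t1.png

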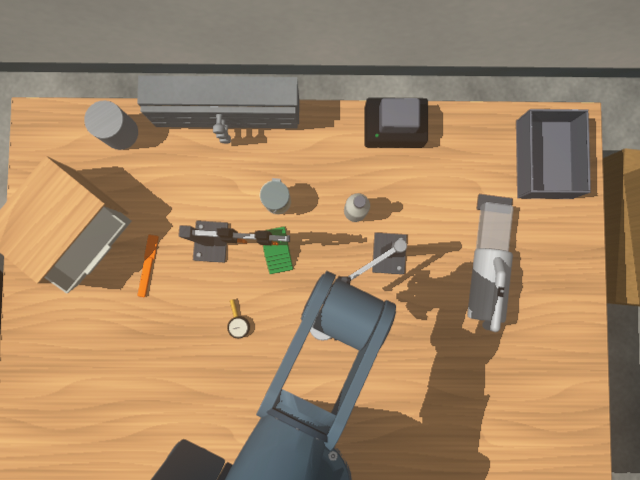

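The wrist stands on the robot side of the rail (the visible rail runs from (345,280) to the hub at (400,245)), and the rail hasn't moved. I'll push now.

Request:
drive_tool(
  increments=[
    [0,0.01,-0.005,0,0,0,-1],
    [0,0.01,-0.005,0,0,0,-1],
    [0,0.01,-0.005,0,0,0,-1],
    [0,0.01,-0.005,0,0,0,-1],
    [0,0.01,-0.005,0,0,0,-1],
    [0,0.01,-0.005,0,0,0,-1],
    [0,0.01,-0.005,0,0,0,-1],
    [0,0.01,-0.005,0,0,0,-1],
    [0,0.01,-0.005,0,0,0,-1],
  ],
)

```text
time_s: 4.4
eef_pos: [0.5271, -0.0382, 0.2522]
eef_rot: [-0.485, -0.515, -0.485, 0.515]
wrist_force: [-1.2, -0.4, 0.3]
opening: -0.006
```

```bash
python3 - <<'E'
from h import *
st(); delta(S(-.0195,-.0425,.25)); c=snap('scene','s1')
cv2.imwrite('pics/s1c.png',cv2.resize(c['img'][120:360,180:440,::-1],None,fx=2.5,fy=2.5,interpolation=cv2.INTER_CUBIC))
E
```

```text
{'time_s': np.float64(4.4), 'q': array([-2.9720e-01,  6.7900e-02,  1.7121e+00, -1.0000e-04,  1.3618e+00,
       -2.3710e-01]), 'eef_pos': array([ 0.5271, -0.0382,  0.2522]), 'eef_rot': array([-0.4847, -0.5147, -0.4848,  0.5148]), 'wrist_force': array([-1.2294, -0.4408,  0.2988]), 'opening': np.float64(-0.0056)}
R [[-0.0, 0.998, -0.06], [-0.0, -0.06, -0.998], [-1.0, -0.0, 0.0]] turn deg [-0.01  0.    0.01] d tool now [ 0.0022  0.0242 -0.0126] d in goal axes [ 0.0022  0.0242 -0.0126]
```

View pics/s1c.png

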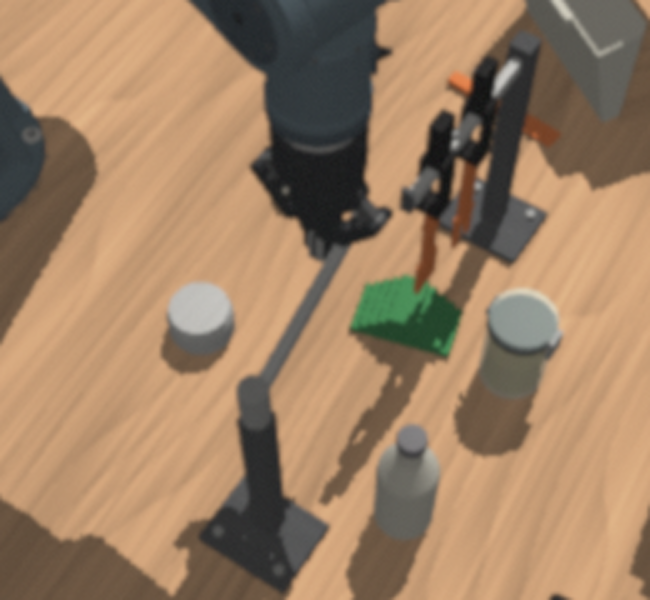

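The finger is in contact and the rail is moving with it (rail from about (340,250) in the crop to the hub at (253,390)). I'll slow down for the last part.

Request:
drive_tool(
  increments=[
    [0,0.006,-0.003,0,0,0,-1],
    [0,0.006,-0.003,0,0,0,-1],
    [0,0.003,-0.002,0,0,0,-1],
    [0,0.002,0,0,0,0,-1],
    [0,0.002,0,0,0,0,-1],
  ],
)

```text
time_s: 5.08
eef_pos: [0.5459, -0.0314, 0.2523]
eef_rot: [0.485, 0.515, 0.485, -0.515]
wrist_force: [-1.7, 1.2, 0.0]
opening: -0.001
```

Request:
drive_tool(
  increments=[
    [0,0.001,0,0,0,0,-1],
    [0,0.001,0,0,0,0,-1],
  ],
)

```text
time_s: 5.32
eef_pos: [0.5479, -0.0317, 0.2523]
eef_rot: [0.485, 0.515, 0.485, -0.515]
wrist_force: [-1.0, -0.4, 0.0]
opening: -0.002
```

```bash
python3 - <<'E'
from h import *
st(); delta(S(-.0195,-.0425,.25)); c=snap('scene','s2')
cv2.imwrite('pics/s2c.png',cv2.resize(c['img'][120:360,180:440,::-1],None,fx=2.5,fy=2.5,interpolation=cv2.INTER_CUBIC))
E
```

```text
{'time_s': np.float64(5.325), 'q': array([-2.7420e-01,  1.1380e-01,  1.6622e+00,  1.0000e-04,  1.3656e+00,
       -2.1420e-01]), 'eef_pos': array([ 0.5479, -0.0317,  0.2523]), 'eef_rot': array([ 0.4847,  0.5148,  0.4848, -0.5147]), 'wrist_force': array([-0.9525, -0.35  ,  0.0145]), 'opening': np.float64(-0.0021)}
R [[-0.0, 0.998, -0.06], [0.0, -0.06, -0.998], [-1.0, -0.0, -0.0]] turn deg [-0.01 -0.01  0.  ] d tool now [ 0.0023  0.0038 -0.0048] d in goal axes [ 0.0023  0.0038 -0.0048]
```

View pics/s2c.png

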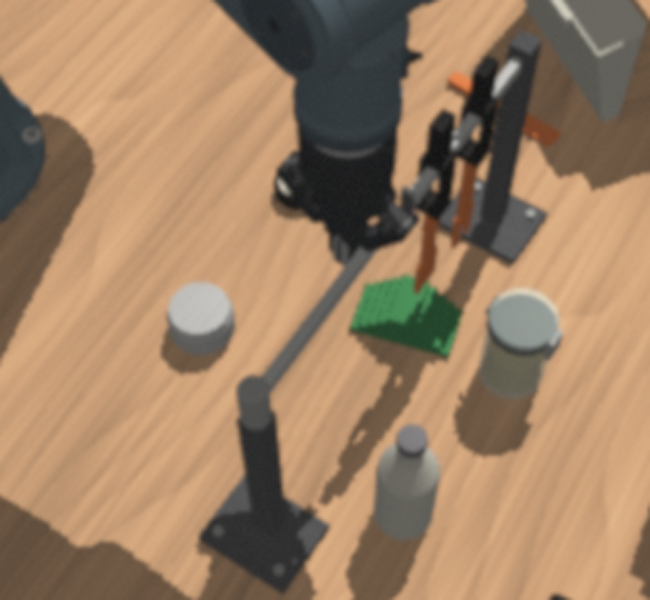

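The rail (from about (370,250) to the hub at (253,390) in the crop) is nearly in line, and the force of about 1–2 N is still only hinge friction. I'll continue in 1 mm rows until contact with the stop.

Request:
drive_tool(
  increments=[
    [0,0.001,0,0,0,0,-1],
    [0,0.001,0,0,0,0,-1],
    [0,0,0,0,0,0,-1],
  ],
)

```text
time_s: 5.75
eef_pos: [0.55, -0.0319, 0.2523]
eef_rot: [0.485, 0.515, 0.485, -0.515]
wrist_force: [-0.4, 0.2, 0.6]
opening: 0.0
```

Request:
drive_tool(
  increments=[
    [0,0.001,0,0,0,0,-1],
    [0,0.001,0,0,0,0,-1],
    [0,0,0,0,0,0,-1],
  ],
)

```text
time_s: 6.12
eef_pos: [0.5507, -0.0319, 0.2523]
eef_rot: [-0.484, -0.514, -0.486, 0.516]
wrist_force: [-6.9, 0.8, 4.1]
opening: -0.003
```

Request:
drive_tool(
  increments=[
    [0,0.001,0,0,0,0,-1],
    [0,0,0,0,0,0,-1],
  ],
)

```text
time_s: 6.38
eef_pos: [0.5508, -0.032, 0.2522]
eef_rot: [-0.483, -0.513, -0.486, 0.516]
wrist_force: [-11.4, 0.3, 5.5]
opening: -0.0
```

Force rose to 11 N at x=0.551, so the rail is on its stop. I'll back off, rise, open the gripper, then check from above.

Request:
drive_tool(
  increments=[
    [0,-0.01,0,0,0,0,-1],
    [0,-0.02,0,0,0,0,-1],
    [-0.06,0,0,0,0,0,-1],
    [-0.06,-0.05,0,0,0,0,1],
    [-0.04,-0.05,0,0,0,0,1],
    [0,-0.05,0,0,0,0,1],
    [0,-0.03,0,0,0,0,1],
    [0,0,0,0,0,0,1],
  ],
)

```text
time_s: 7.38
eef_pos: [0.3536, -0.0201, 0.4001]
eef_rot: [0.486, 0.515, 0.483, -0.514]
wrist_force: [0.3, 0.1, 0.4]
opening: 0.998
```

```bash
cat > meas.py <<'E'
from h import *
import sys
def rows(tag):
    c=snap('top',tag); P=cloud(c); z=P[...,2]
    def line(y0,y1):
        m=(z>.262)&(z<.277)&(P[...,0]>.54)&(P[...,0]<.61)&(P[...,1]>y0)&(P[...,1]<y1)
        q=P[m]; 
        if len(q)<15: print('few',len(q));return
        rel=q-piv; yy=rel@u-.2125; xx=rel@n
        k=np.polyfit(yy,xx,1); r=xx-np.polyval(k,yy); 
        print('line',y0,y1,len(q),'slope',k[0].round(4),'x at mid(mm)',(1e3*np.polyval(k,yy.mean())).round(2), 'x at gap',(1e3*k[1]).round(2),'width',1e3*np.ptp(r).round(4))
    line(-.18,-.01); line(.03,.22)
    m=(z>.316)&(z<.335)&(P[...,0]>.54)&(P[...,0]<.61)&(P[...,1]>-.2)&(P[...,1]<.22)
    nn,l,s,ce=cv2.connectedComponentsWithStats(m.astype('uint8'))
    for i in range(1,nn):
        if s[i,4]>20:
            rel=P[l==i]-piv; xx=rel@n*1e3; yy=(rel@u-.2125)*1e3
            print('tab n',s[i,4],'x',xx.min().round(1),xx.max().round(1),'y',yy.min().round(1),yy.max().round(1),'ztop',np.median(P[l==i][:,2]).round(4))
    for nm,a,b in(('swstop',-.03,.012),('fxstop',.012,.04)):
        k=(z>.277)&(z<.3)&(P[...,0]>.54)&(P[...,0]<.61)&(P[...,1]>a)&(P[...,1]<b)
        if k.sum()>5:
            rel=P[k]-piv; xx=rel@n*1e3; yy=(rel@u-.2125)*1e3; print(nm,xx.min().round(1),xx.max().round(1),yy.min().round(1),yy.max().round(1))
    cv2.imwrite('pics/'+tag+'c.png',cv2.resize(c['img'][180:300,160:430,::-1],None,fx=2.9,fy=2.9,interpolation=cv2.INTER_CUBIC))
    return c,P
if __name__=='__main__': rows(sys.argv[1]); st()
E
python3 meas.py t2
```

```text
line -0.18 -0.01 428 slope -0.0008 x at mid(mm) -0.22 x at gap -0.31 width 10.5
line 0.03 0.22 356 slope -0.0013 x at mid(mm) -0.84 x at gap -0.69 width 25.2
tab n 96 x -7.3 6.8 y 127.8 153.0 ztop 0.3244
tab n 89 x -7.1 6.5 y 54.6 78.1 ztop 0.3244
swstop -5.3 5.3 -18.6 -13.9
fxstop -5.4 5.2 12.2 18.1
{'time_s': np.float64(7.425), 'q': array([-3.9540e-01, -4.4260e-01,  1.8517e+00,  1.0000e-04,  1.7292e+00,
       -3.3470e-01]), 'eef_pos': array([ 0.3544, -0.0203,  0.3999]), 'eef_rot': array([ 0.4856,  0.5154,  0.4836, -0.5144]), 'wrist_force': array([-0.7337, -0.2347,  0.3477]), 'opening': np.float64(0.9958)}
```

View pics/t2c.png

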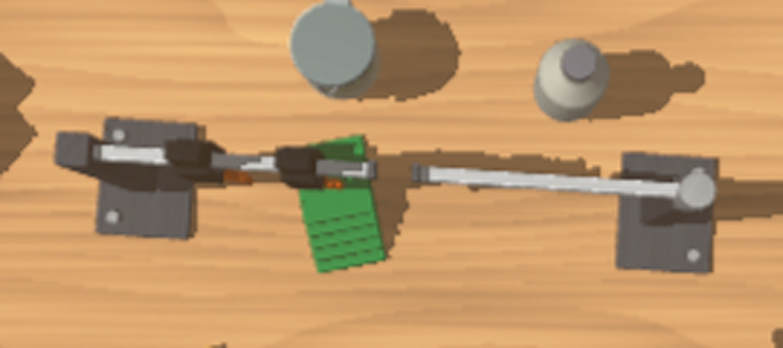

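The rail is in line (slope −0.001 rad, stops aligned within 0.4 mm; the stops show at (372,170) and (420,173) in the crop). Grip tabs sit at stand y≈66.5 and 140 mm. Next is the nearer hanger.

```bash
python3 - <<'E'
from h import *
delta(S(0,.0665,.40)); 
E
```

```text
R [[0.003, 0.998, -0.061], [-0.001, -0.061, -0.998], [-1.0, 0.003, 0.001]] turn deg [-0.05  0.06 -0.18] d tool now [ 0.0005  0.217  -0.1141] d in goal axes [-1.000e-04  2.171e-01 -1.139e-01]
```

Request:
drive_tool(
  increments=[
    [0,0.04,-0.02,0,0,-0.18,1],
    [0,0.04,-0.02,0,0,0,1],
    [0,0.04,-0.02,0,0,0,1],
    [0,0.04,-0.02,0,0,0,1],
    [0,0.04,-0.02,0,0,0,1],
    [0,0.017,-0.014,0,0,0,1],
    [0,0,0,0,0,0,1],
    [0,0,0,0,0,0,1],
  ],
)

```text
time_s: 8.43
eef_pos: [0.5778, 0.0805, 0.398]
eef_rot: [-0.484, -0.514, -0.486, 0.516]
wrist_force: [0.1, 0.3, -0.3]
opening: 1.001
```

```bash
python3 - <<'E'
from h import *
delta(S(0,.0665,.303)); 
E
```

```text
R [[-0.004, 0.998, -0.06], [0.0, -0.06, -0.998], [-1.0, -0.004, 0.0]] turn deg [0.   0.01 0.25] d tool now [ 0.095   0.0006 -0.    ] d in goal axes [ 0.095   0.0002 -0.    ]
```

Request:
drive_tool(
  increments=[
    [0.025,0,0,0,0,0.2,1],
    [0.025,0,0,0,0,0,1],
    [0.02,0,0,0,0,0,1],
    [0.015,0,0,0,0,0,1],
    [0.01,0,0,0,0,0,1],
    [0,0,0,0,0,0,1],
    [0,0,0,0,0,0,1],
  ],
)

```text
time_s: 9.3
eef_pos: [0.5782, 0.0806, 0.3047]
eef_rot: [0.485, 0.515, 0.484, -0.514]
wrist_force: [-0.4, -0.4, -0.0]
opening: 1.003
```

```bash
python3 - <<'E'
from h import *
delta(S(0,.0665,.303)); st(); c=snap('scene','s3')
cv2.imwrite('pics/s3c.png',cv2.resize(c['img'][90:290,240:440,::-1],None,fx=3,fy=3,interpolation=cv2.INTER_CUBIC))
E
```

```text
R [[0.002, 0.998, -0.06], [-0.0, -0.06, -0.998], [-1.0, 0.002, 0.0]] turn deg [-0.01  0.   -0.1 ] d tool now [ 0.0017 -0.0002  0.0001] d in goal axes [ 0.0017 -0.0002  0.0001]
{'time_s': np.float64(9.3), 'q': array([-0.0647,  0.1539,  1.5117, -0.    ,  1.4743, -0.0047]), 'eef_pos': array([0.5782, 0.0806, 0.3047]), 'eef_rot': array([ 0.4852,  0.5152,  0.4843, -0.5144]), 'wrist_force': array([-0.4007, -0.4058, -0.0376]), 'opening': np.float64(1.0028)}
```

View pics/s3c.png

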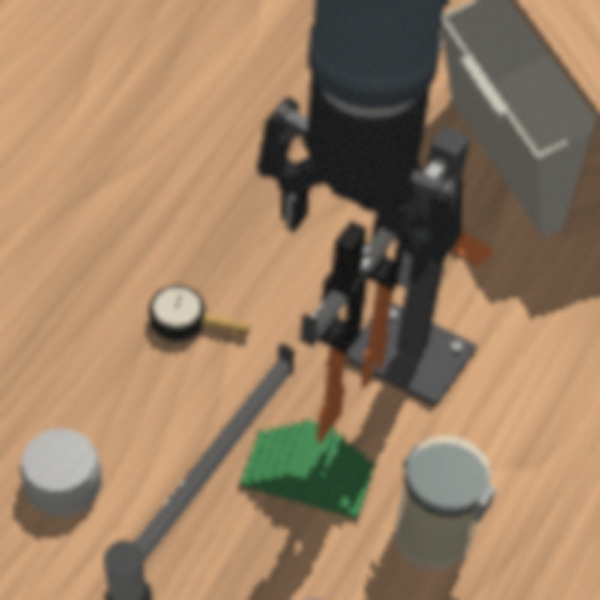

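The open fingers (at (290,200) and (430,230)) straddle the near hanger's tab at (350,255). I'll close the gripper.

Request:
drive_tool(
  increments=[
    [0.002,0,0,0,0,0,0],
    [0,0,0,0,0,0,-0.6],
    [0,0,0,0,0,0,-1],
    [0,0,0,0,0,0,-1],
    [0,0,0,0,0,0,-1],
    [0,0,0,0,0,0,-1],
    [0,0,0,0,0,0,-1],
    [0,0,0,0,0,0,-1],
  ],
)

```text
time_s: 10.35
eef_pos: [0.5778, 0.0807, 0.302]
eef_rot: [0.485, 0.515, 0.485, -0.515]
wrist_force: [-1.7, -0.7, 2.2]
opening: 0.157
```

Request:
drive_tool(
  increments=[
    [-0.005,0,0,0,0,0,-1],
    [-0.005,0,0,0,0,0,-1],
    [0,0,0,0,0,0,-1],
  ],
)

```text
time_s: 10.72
eef_pos: [0.5782, 0.0806, 0.3124]
eef_rot: [0.485, 0.515, 0.484, -0.514]
wrist_force: [-0.2, 0.4, -0.4]
opening: 0.155
```

```bash
python3 - <<'E'
from h import *
delta(S(0,.0665,.32)); st(); c=snap('scene','s4')
cv2.imwrite('pics/s4c.png',cv2.resize(c['img'][120:280,280:440,::-1],None,fx=3.7,fy=3.7,interpolation=cv2.INTER_CUBIC))
E
```

```text
R [[0.002, 0.998, -0.06], [-0.0, -0.06, -0.998], [-1.0, 0.002, 0.0]] turn deg [-0.01  0.   -0.09] d tool now [-0.0076 -0.0002  0.0001] d in goal axes [-0.0076 -0.0002  0.0001]
{'time_s': np.float64(10.725), 'q': array([-0.0647,  0.1496,  1.5014,  0.    ,  1.4891, -0.0046]), 'eef_pos': array([0.5782, 0.0806, 0.3124]), 'eef_rot': array([ 0.4852,  0.5152,  0.4844, -0.5144]), 'wrist_force': array([-0.2142,  0.3884, -0.4288]), 'opening': np.float64(0.1552)}
```

View pics/s4c.png

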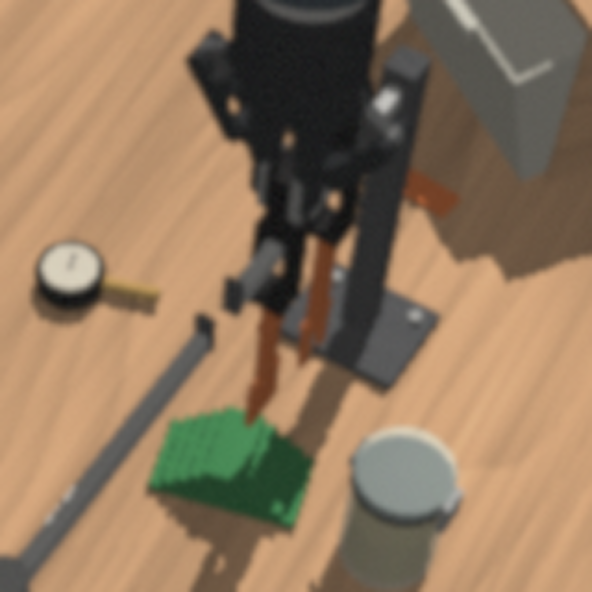

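The tab is held (opening 0.155 ≈ 13 mm) and the loop is 10 mm up on the rail. I'll lift further and then move along.

Request:
drive_tool(
  increments=[
    [-0.008,0,0,0,0,-0.05,-1],
    [-0.008,0,0,0,0,0,-1],
    [0,0,0.006,0,0,0,-1],
    [0,0,0.012,0,0,0,-1],
    [0,0,0.012,0,0,0,-1],
    [0,0,0.006,0,0,0,-1],
    [0,0,0,0,0,0,-1],
  ],
)

```text
time_s: 11.65
eef_pos: [0.5757, 0.044, 0.3277]
eef_rot: [-0.484, -0.515, -0.485, 0.515]
wrist_force: [0.1, 0.1, -1.3]
opening: 0.155
```

```bash
python3 - <<'E'
from h import *
delta(S(0,-.1325,.303)); st(); c=snap('scene','s5')
cv2.imwrite('pics/s5c.png',cv2.resize(c['img'][120:280,260:420,::-1],None,fx=3.7,fy=3.7,interpolation=cv2.INTER_CUBIC))
E
```

```text
R [[-0.001, 0.998, -0.061], [0.0, -0.061, -0.998], [-1.0, -0.001, -0.0]] turn deg [-0.07 -0.    0.04] d tool now [0.0246 0.0004 0.1624] d in goal axes [2.470e-02 1.000e-04 1.624e-01]
{'time_s': np.float64(11.65), 'q': array([-0.1292,  0.1284,  1.495 ,  0.    ,  1.5189, -0.0681]), 'eef_pos': array([0.5757, 0.044 , 0.3277]), 'eef_rot': array([-0.4843, -0.5149, -0.4847,  0.5152]), 'wrist_force': array([ 0.0757,  0.0674, -1.3072]), 'opening': np.float64(0.1553)}
```

View pics/s5c.png

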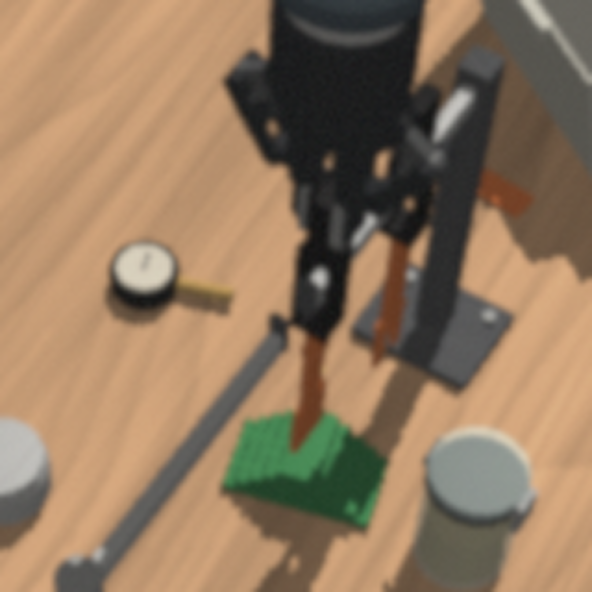

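The hanger hangs upright in the jaws (roof at (320,250), with the rail end inside the loop), above the stop and without side force. Continuing across.

Request:
drive_tool(
  increments=[
    [0,0,0.006,0,0,0,-1],
    [0,0,0.01,0,0,0,-1],
    [0,0,0.01,0,0,0,-1],
    [0,0,0.01,0,0,0,-1],
    [0,0,0.008,0,0,0,-1],
    [0,0,0.006,0,0,0,-1],
    [0,0,0,0,0,0,-1],
  ],
)

```text
time_s: 12.58
eef_pos: [0.5727, -0.0056, 0.3278]
eef_rot: [-0.484, -0.515, -0.485, 0.515]
wrist_force: [-0.1, -0.3, -0.6]
opening: 0.153
```

```bash
python3 - <<'E'
from h import *
delta(S(0,-.1325,.303)); st(); c=snap('scene','s6')
cv2.imwrite('pics/s6c.png',cv2.resize(c['img'][120:280,240:400,::-1],None,fx=3.7,fy=3.7,interpolation=cv2.INTER_CUBIC))
E
```

```text
R [[-0.001, 0.998, -0.061], [0.0, -0.061, -0.998], [-1.0, -0.001, -0.0]] turn deg [-0.05 -0.    0.03] d tool now [0.0248 0.0003 0.1127] d in goal axes [0.0248 0.0002 0.1127]
{'time_s': np.float64(12.575), 'q': array([-0.217 ,  0.1176,  1.5067, -0.    ,  1.5178, -0.1563]), 'eef_pos': array([ 0.5727, -0.0056,  0.3278]), 'eef_rot': array([-0.4845, -0.5148, -0.4848,  0.5151]), 'wrist_force': array([-0.125 , -0.2824, -0.6195]), 'opening': np.float64(0.153)}
```

View pics/s6c.png

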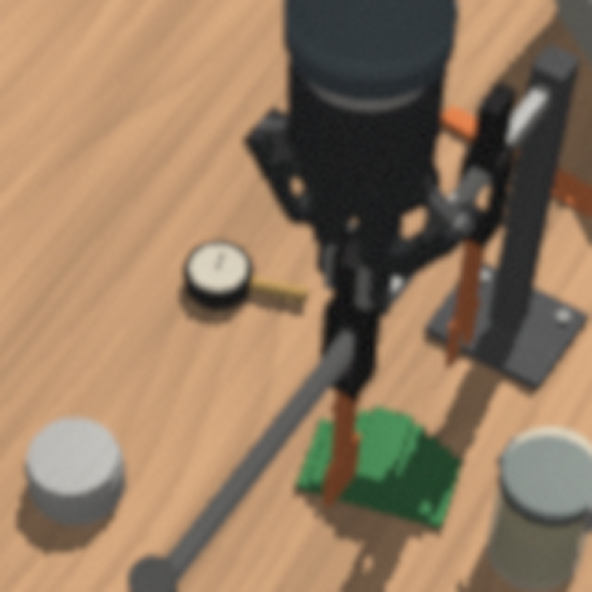

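The swing rail's end is now inside the loop (around (350,350)) with no side force. I'll continue along the rail and lower.

Request:
drive_tool(
  increments=[
    [0,0,0.006,0,0,0,-1],
    [0,0,0.014,0,0,0,-1],
    [0,0,0.018,0,0,0,-1],
    [0,0,0.02,0,0,0,-1],
    [0,0,0.02,0,0,0,-1],
    [0,0,0.018,0,0,0,-1],
    [0,0,0.01,0,0,0,-1],
    [0,0,0.006,0,0,0,-1],
    [0,0,0,0,0,0,-1],
  ],
)

```text
time_s: 13.75
eef_pos: [0.566, -0.1171, 0.3277]
eef_rot: [-0.485, -0.515, -0.485, 0.515]
wrist_force: [0.0, -0.0, -0.6]
opening: 0.155
```

Request:
drive_tool(
  increments=[
    [0.008,0,0,0,0,0,-1],
    [0.008,0,0,0,0,0,-1],
    [0.005,0,0,0,0,0,-1],
    [0.002,0,0,0,0,0,-1],
    [0,0,0,0,0,0,-1],
    [0,0,0,0,0,0,-1],
  ],
)

```text
time_s: 14.5
eef_pos: [0.5661, -0.117, 0.3051]
eef_rot: [-0.485, -0.515, -0.485, 0.515]
wrist_force: [0.4, 0.5, -0.7]
opening: 0.157
```

```bash
python3 - <<'E'
from h import *
delta(S(0,-.1325,.302)); st(); c=snap('scene','s7')
cv2.imwrite('pics/s7c.png',cv2.resize(c['img'][120:320,200:400,::-1],None,fx=3,fy=3,interpolation=cv2.INTER_CUBIC))
E
```

```text
R [[-0.0, 0.998, -0.06], [-0.0, -0.06, -0.998], [-1.0, -0.0, 0.0]] turn deg [-0.01  0.01  0.  ] d tool now [0.0031 0.     0.0011] d in goal axes [0.0031 0.     0.0011]
{'time_s': np.float64(14.5), 'q': array([-4.0900e-01,  1.4180e-01,  1.5245e+00, -2.0000e-04,  1.4752e+00,
       -3.4900e-01]), 'eef_pos': array([ 0.5661, -0.117 ,  0.3051]), 'eef_rot': array([-0.4848, -0.5147, -0.4847,  0.5148]), 'wrist_force': array([ 0.3922,  0.4887, -0.6933]), 'opening': np.float64(0.1575)}
```

View pics/s7c.png

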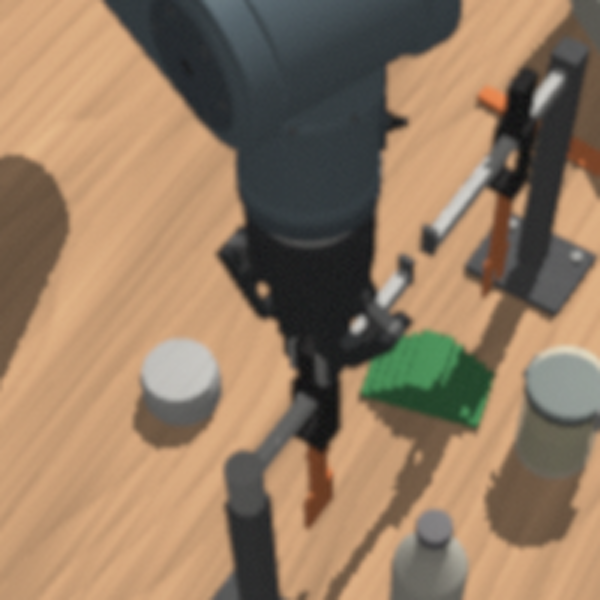

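The hanger is over the swing rail (loop around the rail at (315,400)), about 3 mm above its seat. I'll lower gently and release.

Request:
drive_tool(
  increments=[
    [0.0015,0,0,0,0,0,-1],
    [0.001,0,0,0,0,0,-1],
    [0,0,0,0,0,0,-1],
  ],
)

```text
time_s: 14.92
eef_pos: [0.5659, -0.117, 0.3021]
eef_rot: [-0.485, -0.515, -0.485, 0.515]
wrist_force: [0.3, -0.2, -0.8]
opening: 0.154
```

Request:
drive_tool(
  increments=[
    [0.0005,0,0,0,0,0,-1],
    [0,0,0,0,0,0,-1],
  ],
)

```text
time_s: 15.18
eef_pos: [0.566, -0.117, 0.302]
eef_rot: [-0.485, -0.515, -0.485, 0.515]
wrist_force: [0.3, -0.1, 0.2]
opening: 0.154
```

Request:
drive_tool(
  increments=[
    [0,0,0,0,0,0,-0.6],
    [0,0,0,0,0,0,-0.4],
    [0,0,0,0,0,0,0],
    [0,0,0,0,0,0,0.5],
    [0,0,0,0,0,0,1],
    [0,0,0,0,0,0,1],
    [-0.01,0,0,0,0,0,1],
    [-0.03,0,0,0,0,0,1],
    [-0.03,0,0,0,0,0,1],
    [-0.03,0,0,0,0,0,1],
  ],
)

```text
time_s: 16.42
eef_pos: [0.566, -0.117, 0.4037]
eef_rot: [-0.485, -0.515, -0.485, 0.515]
wrist_force: [0.2, -0.8, 1.1]
opening: 1.004
```

Request:
drive_tool(
  increments=[
    [0,-0.05,-0.05,0,0,0,1],
    [0,-0.05,-0.03,0,0,0,1],
    [0,-0.05,0,0,0,0,1],
    [0,-0.05,0,0,0,0,1],
    [0,0,0,0,0,0,1],
  ],
)

```text
time_s: 17.05
eef_pos: [0.3748, -0.0308, 0.4035]
eef_rot: [0.486, 0.515, 0.484, -0.514]
wrist_force: [0.5, -0.4, 0.5]
opening: 0.999
```

```bash
python3 meas.py t3;  python3 - <<'E'
from h import *
delta(S(-.0005,.14,.40))
E
```

```text
line -0.18 -0.01 373 slope 0.0012 x at mid(mm) -0.24 x at gap -0.11 width 25.3
line 0.03 0.22 417 slope -0.0026 x at mid(mm) -0.52 x at gap -0.23 width 24.8
tab n 97 x -7.4 7.1 y 128.1 152.3 ztop 0.3242
tab n 87 x -5.6 8.2 y -143.1 -120.3 ztop 0.3252
swstop -5.3 5.2 -18.5 -13.9
fxstop -5.2 5.2 12.3 18.3
{'time_s': np.float64(17.1), 'q': array([-4.0010e-01, -3.8360e-01,  1.8060e+00, -1.0000e-04,  1.7157e+00,
       -3.3960e-01]), 'eef_pos': array([ 0.3761, -0.0312,  0.4034]), 'eef_rot': array([ 0.4858,  0.5154,  0.4835, -0.5144]), 'wrist_force': array([ 0.8104, -0.4769, -0.168 ]), 'opening': np.float64(0.9983)}
R [[0.003, 0.998, -0.06], [-0.001, -0.06, -0.998], [-1.0, 0.003, 0.001]] turn deg [-0.04  0.07 -0.19] d tool now [ 0.0038  0.1942 -0.1972] d in goal axes [ 0.0034  0.1943 -0.1971]
```

View pics/t3c.png

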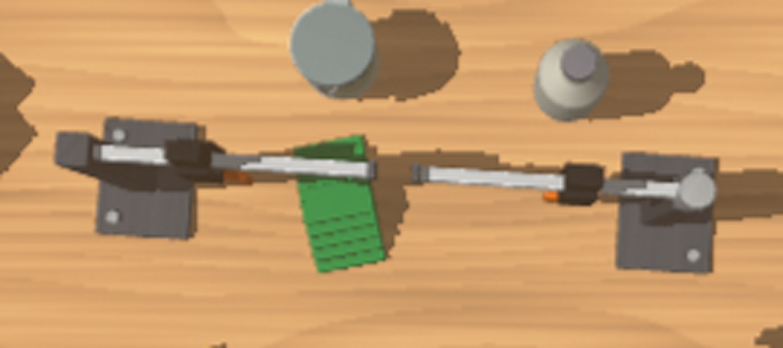

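The first hanger hangs on the swing rail at swing y≈−119 mm, x≈+1 mm, with the rail still in line (tab at (580,183) in the crop). Next is the second one, at stand y≈140 mm.

Request:
drive_tool(
  increments=[
    [0,0.04,-0.04,0,0,-0.15,1],
    [0,0.04,-0.04,0,0,0,1],
    [0,0.04,-0.04,0,0,0,1],
    [0,0.04,-0.04,0,0,0,1],
    [0,0.025,-0.025,0,0,0,1],
    [0,0.009,-0.012,0,0,0,1],
    [0,0,0,0,0,0,1],
    [0,0,0,0,0,0,1],
  ],
)

```text
time_s: 18.1
eef_pos: [0.5817, 0.153, 0.4016]
eef_rot: [-0.484, -0.514, -0.485, 0.516]
wrist_force: [-0.2, 0.3, 0.7]
opening: 1.0
```

```bash
python3 - <<'E'
from h import *
delta(S(0,.14,.303)); 
E
```

```text
R [[-0.003, 0.998, -0.061], [-0.0, -0.061, -0.998], [-1.0, -0.003, 0.0]] turn deg [-0.05  0.02  0.18] d tool now [ 0.0986  0.0009 -0.001 ] d in goal axes [ 0.0986  0.0006 -0.0009]
```

Request:
drive_tool(
  increments=[
    [0.025,0.0005,-0.001,0,0,0.15,1],
    [0.025,0,0,0,0,0,1],
    [0.025,0,0,0,0,0,1],
    [0.014,0,0,0,0,0,1],
    [0.01,0,0,0,0,0,1],
    [0,0,0,0,0,0,1],
    [0,0,0,0,0,0,1],
  ],
)

```text
time_s: 18.98
eef_pos: [0.5829, 0.1547, 0.3034]
eef_rot: [0.485, 0.515, 0.485, -0.514]
wrist_force: [-0.3, -0.6, -0.8]
opening: 0.998
```

```bash
python3 - <<'E'
from h import *
delta(S(0,.14,.302)); st()
c=snap('scene','s8')
cv2.imwrite('pics/s8c.png',cv2.resize(c['img'][90:290,240:440,::-1],None,fx=3,fy=3,interpolation=cv2.INTER_CUBIC))
E
```

```text
R [[0.001, 0.998, -0.06], [0.0, -0.06, -0.998], [-1.0, 0.001, -0.0]] turn deg [-0.01 -0.01 -0.06] d tool now [ 0.0014 -0.0005  0.0009] d in goal axes [ 0.0014 -0.0005  0.0009]
{'time_s': np.float64(18.975), 'q': array([6.2800e-02, 1.9870e-01, 1.4626e+00, 1.0000e-04, 1.4792e+00,
       1.2280e-01]), 'eef_pos': array([0.5829, 0.1547, 0.3034]), 'eef_rot': array([ 0.485 ,  0.5151,  0.4845, -0.5145]), 'wrist_force': array([-0.2762, -0.6068, -0.7809]), 'opening': np.float64(0.9982)}
```

View pics/s8c.png

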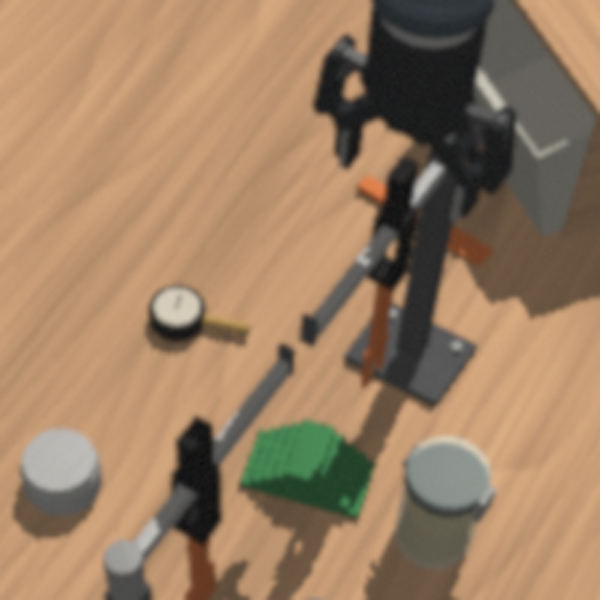

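The fingers straddle the second tab (400,190), and the first hanger hangs well at (200,480). I'll close and lift.

Request:
drive_tool(
  increments=[
    [0.001,0,0.001,0,0,0,0],
    [0,0,0,0,0,0,-0.6],
    [0,0,0,0,0,0,-1],
    [0,0,0,0,0,0,-1],
    [0,0,0,0,0,0,-1],
    [0,0,0,0,0,0,-1],
    [0,0,0,0,0,0,-1],
    [0,0,0,0,0,0,-1],
  ],
)

```text
time_s: 20.02
eef_pos: [0.5824, 0.1538, 0.3015]
eef_rot: [-0.485, -0.515, -0.485, 0.515]
wrist_force: [-1.2, 0.4, 2.4]
opening: 0.154
```

Request:
drive_tool(
  increments=[
    [-0.006,0,0,0,0,0,-1],
    [-0.008,0,0,0,0,0,-1],
    [-0.008,0,0,0,0,0,-1],
    [-0.004,0,0,0,0,0,-1],
    [0,0,0,0,0,0,-1],
    [0,0,0,0,0,0,-1],
  ],
)

```text
time_s: 20.78
eef_pos: [0.5823, 0.1537, 0.3271]
eef_rot: [-0.485, -0.514, -0.485, 0.515]
wrist_force: [0.9, 0.7, -0.7]
opening: 0.15
```

```bash
python3 - <<'E'
from h import *
delta(S(0,-.0625,.302)); st()
c=snap('scene','s9')
cv2.imwrite('pics/s9c.png',cv2.resize(c['img'][90:290,240:440,::-1],None,fx=3,fy=3,interpolation=cv2.INTER_CUBIC))
E
```

```text
R [[-0.001, 0.998, -0.06], [-0.0, -0.06, -0.998], [-1.0, -0.001, 0.0]] turn deg [-0.01  0.    0.06] d tool now [2.510e-02 1.000e-04 2.023e-01] d in goal axes [2.510e-02 1.000e-04 2.023e-01]
{'time_s': np.float64(20.775), 'q': array([0.0611, 0.1857, 1.4311, 0.    , 1.5258, 0.1211]), 'eef_pos': array([0.5823, 0.1537, 0.3271]), 'eef_rot': array([-0.4845, -0.5145, -0.485 ,  0.515 ]), 'wrist_force': array([ 0.8556,  0.6662, -0.702 ]), 'opening': np.float64(0.1495)}
```

View pics/s9c.png

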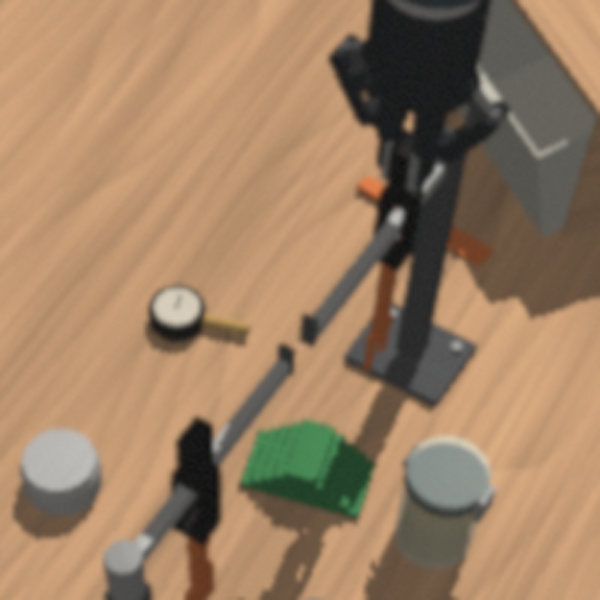

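The second hanger is lifted upright by 25 mm. I'll carry it to about stand y −60 mm.

Request:
drive_tool(
  increments=[
    [0,0,0.006,0,0,0,-1],
    [0,0,0.012,0,0,0,-1],
    [0,0,0.016,0,0,0,-1],
    [0,0,0.018,0,0,0,-1],
    [0,0,0.018,0,0,0,-1],
    [0,0,0.016,0,0,0,-1],
    [0,0,0.012,0,0,0,-1],
    [0,0,0.008,0,0,0,-1],
    [0,0,0.004,0,0,0,-1],
    [0,0,0,0,0,0,-1],
  ],
)

```text
time_s: 22.08
eef_pos: [0.5759, 0.0439, 0.3274]
eef_rot: [-0.485, -0.515, -0.485, 0.515]
wrist_force: [0.6, -0.2, -0.3]
opening: 0.155
```

Request:
drive_tool(
  increments=[
    [0,0,0.006,0,0,0,-1],
    [0,0,0.01,0,0,0,-1],
    [0,0,0.01,0,0,0,-1],
    [0,0,0.008,0,0,0,-1],
    [0,0,0.006,0,0,0,-1],
    [0,0,0,0,0,0,-1],
  ],
)

```text
time_s: 22.82
eef_pos: [0.5735, 0.0034, 0.3274]
eef_rot: [-0.484, -0.515, -0.485, 0.515]
wrist_force: [-0.3, -0.3, -1.6]
opening: 0.156
```

```bash
python3 - <<'E'
from h import *
delta(S(0,-.0625,.302)); st()
c=snap('scene','s10')
cv2.imwrite('pics/s10c.png',cv2.resize(c['img'][120:320,220:420,::-1],None,fx=3,fy=3,interpolation=cv2.INTER_CUBIC))
E
```

```text
R [[-0.001, 0.998, -0.061], [0.0, -0.061, -0.998], [-1.0, -0.001, -0.0]] turn deg [-0.06 -0.    0.03] d tool now [ 0.0254 -0.      0.0518] d in goal axes [ 0.0254 -0.0001  0.0518]
{'time_s': np.float64(22.825), 'q': array([-2.0090e-01,  1.1960e-01,  1.5053e+00, -1.0000e-04,  1.5173e+00,
       -1.4010e-01]), 'eef_pos': array([0.5735, 0.0034, 0.3274]), 'eef_rot': array([-0.4844, -0.5148, -0.4847,  0.5151]), 'wrist_force': array([-0.2655, -0.2805, -1.5836]), 'opening': np.float64(0.1564)}
```

View pics/s10c.png

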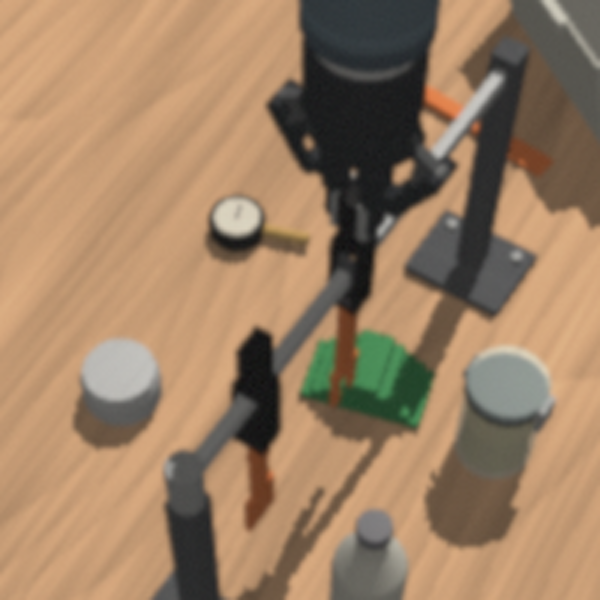

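The loop at (350,275) is entering the swing rail with no side load. Continuing.

Request:
drive_tool(
  increments=[
    [0,0,0.006,0,0,0,-1],
    [0,0,0.01,0,0,0,-1],
    [0,0,0.012,0,0,0,-1],
    [0,0,0.01,0,0,0,-1],
    [0,0,0.008,0,0,0,-1],
    [0,0,0.004,0,0,0,-1],
    [0,0,0,0,0,0,-1],
    [0,0,0,0,0,0,-1],
  ],
)

```text
time_s: 23.88
eef_pos: [0.5705, -0.0457, 0.3274]
eef_rot: [-0.485, -0.515, -0.485, 0.515]
wrist_force: [0.3, 0.4, -0.8]
opening: 0.16
```

Request:
drive_tool(
  increments=[
    [0.006,0,0,0,0,0,-1],
    [0.008,0,0,0,0,0,-1],
    [0.006,0,0,0,0,0,-1],
    [0.003,0,0,0,0,0,-1],
    [0.0015,0,0,0,0,0,-1],
    [0,0,0,0,0,0,-1],
    [0,0,0,0,0,0,-1],
  ],
)

```text
time_s: 24.75
eef_pos: [0.5706, -0.046, 0.3032]
eef_rot: [-0.485, -0.515, -0.485, 0.515]
wrist_force: [0.5, -0.0, -0.4]
opening: 0.156
```

Request:
drive_tool(
  increments=[
    [0.001,0,0,0,0,0,-1],
    [0.0005,0,0,0,0,0,-1],
    [0,0,0,0,0,0,-1],
    [0,0,0,0,0,0,-1],
  ],
)

```text
time_s: 25.25
eef_pos: [0.5705, -0.0459, 0.3015]
eef_rot: [-0.485, -0.515, -0.485, 0.515]
wrist_force: [-0.0, 0.3, 1.0]
opening: 0.151
```

```bash
python3 - <<'E'
from h import *
delta(S(0,-.06,.3015)); st()
c=snap('scene','s11')
cv2.imwrite('pics/s11c.png',cv2.resize(c['img'][120:320,200:400,::-1],None,fx=3,fy=3,interpolation=cv2.INTER_CUBIC))
E
```

```text
R [[-0.0, 0.998, -0.06], [-0.0, -0.06, -0.998], [-1.0, -0.0, 0.0]] turn deg [-0.01  0.    0.02] d tool now [ 0.     -0.0001 -0.0002] d in goal axes [ 0.     -0.0001 -0.0002]
{'time_s': np.float64(25.25), 'q': array([-2.8760e-01,  1.3120e-01,  1.5435e+00, -2.0000e-04,  1.4672e+00,
       -2.2760e-01]), 'eef_pos': array([ 0.5705, -0.0459,  0.3015]), 'eef_rot': array([-0.4847, -0.5146, -0.4849,  0.5149]), 'wrist_force': array([-0.0393,  0.255 ,  1.0086]), 'opening': np.float64(0.1507)}
```

View pics/s11c.png

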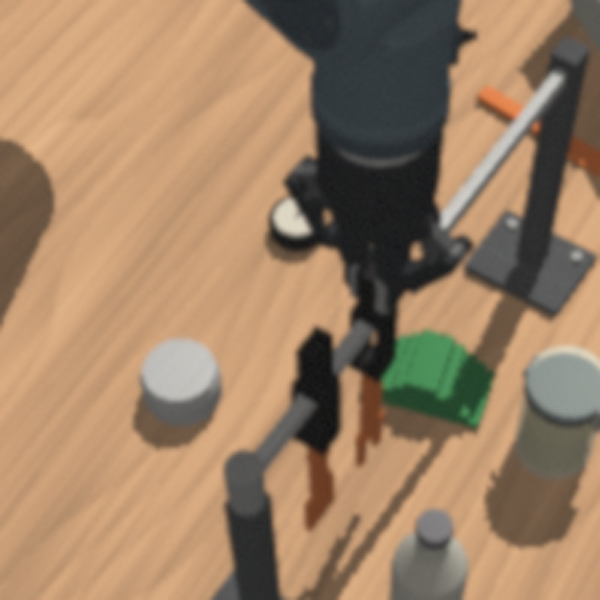

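The second hanger is seated (at (375,310)) beside the first at (318,390), and the force has turned slightly upward. I'll release and retreat.

Request:
drive_tool(
  increments=[
    [0,0,0,0,0,0,-0.6],
    [0,0,0,0,0,0,-0.4],
    [0,0,0,0,0,0,0],
    [0,0,0,0,0,0,0.5],
    [0,0,0,0,0,0,1],
    [0,0,0,0,0,0,1],
    [-0.01,0,0,0,0,0,1],
    [-0.03,0,0,0,0,0,1],
    [-0.03,0,0,0,0,0,1],
    [-0.03,0,0,0,0,0,1],
  ],
)

```text
time_s: 26.55
eef_pos: [0.5705, -0.0459, 0.4033]
eef_rot: [0.485, 0.515, 0.485, -0.515]
wrist_force: [-0.5, -0.6, 0.4]
opening: 1.002
```

Request:
drive_tool(
  increments=[
    [0,-0.05,0,0,0,0,1],
    [0,-0.05,0,0,0,0,1],
    [0,-0.05,0,0,0,0,1],
    [0,-0.05,0,0,0,0,1],
    [0,0,0,0,0,0,1],
    [0,0,0,0,0,0,1],
    [0,0,0,0,0,0,1],
    [0,0,0,0,0,0,1],
  ],
)

```text
time_s: 27.55
eef_pos: [0.3715, -0.034, 0.4012]
eef_rot: [-0.484, -0.514, -0.485, 0.515]
wrist_force: [-0.3, 0.1, 0.1]
opening: 1.0
```

```bash
python3 meas.py t4;  python3 - <<'E'
from h import *
c=snap('scene','s12')
cv2.imwrite('pics/s12c.png',cv2.resize(c['img'][120:360,180:440,::-1],None,fx=2.5,fy=2.5,interpolation=cv2.INTER_CUBIC))
E
```

```text
line -0.18 -0.01 331 slope -0.0019 x at mid(mm) -0.73 x at gap -0.95 width 24.7
line 0.03 0.22 472 slope -0.0002 x at mid(mm) -0.31 x at gap -0.29 width 11.0
tab n 92 x -5.5 8.7 y -71.5 -48.0 ztop 0.3248
tab n 89 x -5.8 8.2 y -142.6 -119.5 ztop 0.3249
swstop -5.0 5.4 -18.5 -13.8
fxstop -5.3 5.5 12.4 18.3
{'time_s': np.float64(27.6), 'q': array([-4.1260e-01, -3.9120e-01,  1.8155e+00, -2.0000e-04,  1.7191e+00,
       -3.5300e-01]), 'eef_pos': array([ 0.3713, -0.034 ,  0.4011]), 'eef_rot': array([-0.4843, -0.5144, -0.4854,  0.515 ]), 'wrist_force': array([-0.9057,  0.0635,  0.4694]), 'opening': np.float64(1.0031)}
```

View pics/s12c.png

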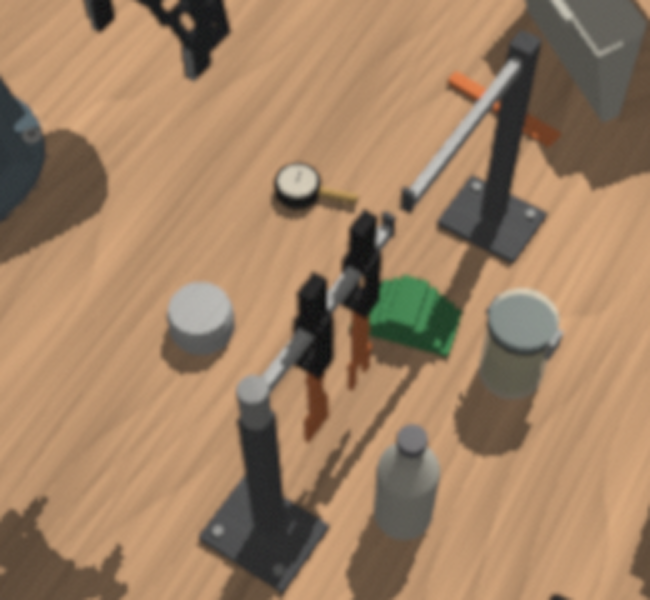

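View pics/t4.png

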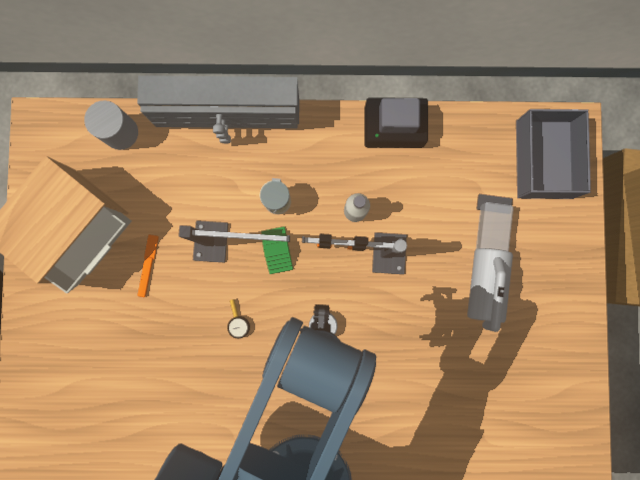

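Both hangers hang upright on the swing rail ((312,330) and (362,265) in the scene crop), the rail is in line, and the bystanders are where they were. Handing in.

```bash
python3 -c "
from bench import hand_in
print(hand_in())"
```

```text
the job is handed in; nothing more can be done
None
```

The swing rail is against its stop, and both hangers now hang on it. I handed the job in at about 27.7 s of robot time, and no verdict was reported.

**What I did:** I pushed the rail with the shut fingers until the force rose to about 11 N at the stop. I then lifted each hanger about 25 mm, carried it over the two end stops and set it down on the swing rail. No side forces above noise showed at any reading during either carry.

**Last checks, from the top camera:**
- **Rail:** it is in line within about 0.002 rad.
- **Hangers:** the tabs are at about y −47 mm and −119 mm in the swing end's frame, and about 1.5 mm off centre across the rail. Their tops are at z ≈ 0.325 m, the seated height.
- **Arm:** the gripper is open and well clear of everything.
- **Bystanders:** they look unmoved in both views. I compared them by eye and did not measure them.

No check failed or disagreed.

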